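# Fill the leaning spring-lift dish dispenser

## Task

Fill the dish dispenser: take loose 60 mm dishes from the table one at a time, lid up, lay each in the leaning mouth square to its guides and press it down on the sprung pile until both catches snap over it, and stop when the red pointer stands at the broad white full mark (two more dishes). Leave the dish that is left over, and everything else on the table, where it is, and do not knock the clear guard behind the mouth.

Things in the scene. Friction and masses are not known exactly. Their poses are not given: they have to be found in the camera images.
- dispenser: Stand of the dish dispenser, fixed to the table: grey base plate 165 (x) x 112 (y) x 12 mm high. Origin: centre of its underside. Its x axis points to the back of the dispenser, y to the dispenser's left, z up. The magazine on it leans forward (towards -x) by 30 degrees.
- magazine: Leaning magazine: floor disc 80 mm across, four steel guide rods that hold a 60 mm dish with 1.5 mm play all round. Origin: centre of the floor's top. z: axis of the pile, out of the mouth, leaning 30 degrees to the front; y level, to the left; x to the back. Sizes of its parts are in this frame, mm. A dish goes in along z.
- rods (a point): Point on the axis at the tops of the rods, z = 122. Rods 6 thick stand at x +-30, y +-17, straight up to z = 101, then flared outwards (lead-in about 9). Left and right (|x| under 22) the magazine is open from the floor up, free for fingers beside a dish, out to |y| = 70 and more; only the gauge strip stands at x = 21 to 32, y = 37 to 41.
- dust_guard: Brittle clear dust guard in a thin aluminium frame, 92 wide, 3 thick, fixed behind the mouth at x = 61 to 66, z = 82 to 200. Origin: middle of its top edge. As the magazine leans, the guard hangs over the mouth: a hand coming straight down runs into it; along the magazine's axis there is 60 mm of room between axis and guard.
- mouth (a point): Point on the magazine's axis, z = 85, level with the undersides of the two catches: the top of the uppermost stored dish rests here. Same axes as the magazine.
- follower (a joint): How far (m) the spring-loaded follower plate has sunk below the catches, 0 to 0.066. Each 15 mm dish held under the catches sinks it by 0.015: it starts at 0.030 (two dishes); full is 0.060 (four). Its spring pushes up with about 7 N at 0.030 and 10 N at 0.060. 6 mm below full it meets its end stop, so a fifth dish cannot be latched.
- pointer (a point): Red pointer of the follower, at the strip on the back left of the magazine; it sinks with the pile.
- full_mark (a point): The broad white mark on the dark gauge strip (back left of the magazine): the pointer stands beside it when four dishes are held.
- catch_front (a joint): Front latch bolt: m moved outwards, 0 = over the dish rim by 3.5 mm, at most 0.008. 12 mm wide, underside flat, top slanted up to z = 97.5: a dish pushed down along the axis (8 to 15 N) spreads both bolts, which snap over it once its top is below them (press some 3 mm past). Let go sooner, it is pushed back out.
- catch_back (a joint): The like bolt at the back. Both sit in white housings at |x| = 34 to 49, |y| up to 22, z = 79 to 98, with red pull knobs out to |x| = 62.
- stored_1: Lower of the two dishes already in the magazine; like the loose ones. Origin: centre of its underside.
- stored_2: Upper of the two dishes already in the magazine. Origin: centre of its underside.
- dish_1: One of three like loose 60 mm dishes on the table: round, 60 mm across, 15 mm high, amber bottom and clear lid (one rigid piece, 35 g), lid up. Origin: centre of its underside; z is its axis, towards the lid.
- dish_2: One of three like loose 60 mm dishes on the table: round, 60 mm across, 15 mm high, amber bottom and clear lid (one rigid piece, 35 g), lid up. Origin: centre of its underside; z is its axis, towards the lid.
- dish_3: One of three like loose 60 mm dishes on the table: round, 60 mm across, 15 mm high, amber bottom and clear lid (one rigid piece, 35 g), lid up. Origin: centre of its underside; z is its axis, towards the lid.
- slide_box: Bystander: wooden slide box, 75 x 100 x 33 mm. Origin: centre of its underside.
- bench_timer: Bystander: white dial timer with a red knob, 62 x 62 x 44 mm. Origin: centre of its underside.
- notebook: Bystander: dark green notebook, 92 x 138 x 11 mm. Origin: centre of its underside.
- tape_roll: Bystander: roll of tan paper tape lying flat, 66 mm across, 19 mm high. Origin: centre of its underside.
- marker: Bystander: white marker pen with a blue cap, lying, 131 mm long, 12 mm thick. Origin: centre of its underside.
- vial_1: Bystander: small clear vial lying down, 13 x 41 x 15 mm. Origin: centre of its underside.
- vial_2: Bystander: small clear vial with a blue cap lying down, 13 x 41 x 15 mm. Origin: centre of its underside.
Not all that is in view belongs to the job. Leave any black look-alike of the dish_1 alone. Leave any green look-alike of the stored_2 alone.

How it is judged:
By the outcome, as a careful person would: the job done as asked, in the order asked, and still so for the second after the job is handed in, with the robot touching nothing.
It also fails if it takes over 58 s, if anything falls off the work surface, if the arm or the gripper's body presses on something with over 40 N, if the wrist force passes 120 N, or if a joint passes its speed limit or range.

## Robot

A 7-joint arm with a two-finger parallel gripper is mounted at the origin on a cart in front of the work surface, level with it; the furniture and walls round the work are solid. World frame = base frame: x ahead of the robot, y to its left, z up, the work surface at z = 0. Lengths are in mm, angles in degrees, forces in N, time in s.
With the tool pointing down it reaches from about 425 to 1025 mm from the base axis. Payload 3.6 kg.
Tool frame: the origin (TCP) lies between the finger pads; the fingertips stand manip.finger_overhang ahead of it and the grasp point (between the pads) lies 6 mm ahead of it (manip.finger_overhang is the distance from the TCP to the fingertips, in mm); z points along the fingers, y is the direction in which the jaws open and shut (so a half turn about z gives the same grasp; the last joint's range is limited). The gripper opens to 85 mm and grips with 20 to 120 N. Pads are 22 mm wide; open, the fingers measure 114 mm over their backs; the gripper's body (76 mm by 85 mm) begins 54 mm behind the grasp point. The pads swing forward as they close: fully open they stand 13 mm farther back than shut.
Start: joints at [62.424, 33.873, 2.773, 92.16, -1.908, 54.013, -1.931], TCP at [274.163, -671.166, 256.302] pointing down, gripper open.
Joint ranges: [-153.93, 153.93], [-27.13, 128.08], [-72.61, 78.16], [10.71, 143.7], [-87.88, 267.88], [4.46, 118.87], [-176.78, 176.78]. Speed limits (degrees/s): [147.25, 147.25, 180, 180, 180, 180, 180].

## Interface

Orientations are given as a 3x3 rotation matrix whose columns are the frame's x, y, z axes.
In Python, from rig import manip gives the robot as it stands.
- The arm moves only by the tool servo_tool, never from a script. Its argument "moves" is one flat list of numbers, 7 for each row, row after row: the closure, from 0 (fully open) to 1 (shut), then the shift along the tool's x, y, z each as a share of 300 mm, from -1 to 1, then the turn, a rotation vector about the tool's x, y, z each as a share of 180 degrees, from -1 to 1. A call has exactly 10 rows; each row is the pose to reach, as a shift and turn from the pose commanded when the call began, along the tool's axes at that moment, turning the shorter way round; what a row does not reach only later rows make up. A row lasts 1/10 s, in which the tool goes at most 50 mm and 8.59 degrees, less where a joint would pass 70% of its speed; a pose out of reach is approached as far as the arm can. A call with a number of a shift or a turn outside -1 to 1 is refused whole. A call with a gripper value outside its range is refused whole. The fingers move at their own pace and stop on an object; the grip force is fixed at half the most. Time passes only in rows, so rows that repeat a pose let the fingers close, or fill a call up. It gives the time, the measured TCP pose, the force and the opening at its end, in the units of the state.
- manip.state(): the state, without advancing time (a new reading comes with each control period).
- manip.grab_frame(name): name is "scene" or "top" or "wrist"; returns a dict with "image" (384x512x3 uint8, red, green, blue), "range_z" (384x512 float32, mm along the optical axis (not along the pixel's ray), 0 where there is no reading), "mtx" (3x3 intrinsics, pixels), "pose" (4x4, takes a point from camera to world coordinates); the wrist camera has in their place "tool_from_camera" (4x4, takes a point from camera to tool coordinates, whose origin is the TCP and whose axes are the flange's). Camera axes: x right, y down, z forward; pixel columns grow to the right and rows downward; lengths in mm; the calibration is good to about 2 mm. A picture is of the moment at which its call begins: read the wrist's pose just before it.
- manip.finish_job(): hands the job in, once; it reports no verdict.
The state is a dict: "t": time; "joint_pos": joint angles; "qvel": joint speeds; "effort": joint torques, N m; "eef_pos": TCP position; "tool_rot": TCP orientation; "wrist_force": force on the tool from outside, world axes, zero at the start; "ft_torque": the same for the moment, N m; "width": finger opening in mm.
Only numpy, scipy, OpenCV 4.12 (cv2) and the standard library are available. Lean on these libraries where they do the work, as an engineer would, in place of code of your own. Each camera call takes 0.05 s, during which the arm holds its last target. There are 200 camera calls.

## Working session

There is one attempt and no reset: what is moved stays moved. The work goes in short steps, Python scripts to look and compute and a tool call to move; the robot and the scene stay as the last step left them, time stands still between calls to the robot, and variables do not carry over. Pictures are saved under pics/ and viewed, about 8 in all and at most 12, crops included, and the job is handed in when it is done.

Besides the shell and the picture viewer there is one more tool, called after "Emit:" by a JSON object that holds its "method" and its "body". servo_tool: Moves the arm, as the interface text tells. Shift numbers are shares of 300 mm and turn numbers shares of 180 degrees, none past 1 either way. Its arguments: {"type":"object","properties":{"moves":{"type":"array","items":{"type":"number"}}},"required":["moves"]}

```bash
mkdir -p pics; ls; python3 - <<'E'
from rig import manip
import cv2,numpy as np
s=manip.state();print(s);print(manip.finger_overhang)
for n in("scene","top"):
    f=manip.grab_frame(n);np.savez(f"{n}0.npz",**{k:v for k,v in f.items()})
    cv2.imwrite(f"pics/{n}0.png",f["image"][:,:,::-1]);print(n,f["mtx"],f["pose"])
E
```

```text
pics
{'t': 0.0, 'joint_pos': array([62.42575904, 33.92573546,  2.766127  , 92.23723685, -1.90627878,
       54.00983781, -1.93051302]), 'qvel': array([ 0.08882251, -0.11471729, -0.01642154,  0.00522282, -0.02369588,
       -0.05465354, -0.0413225 ]), 'effort': array([ 2.14456600e-04, -5.48700821e+01,  1.54637732e+00, -1.98128057e+01,
        9.25183995e-03,  8.73091078e-03, -7.59677121e-07]), 'eef_pos': array([ 273.86014663, -670.45817718,  255.13477806]), 'tool_rot': array([[ 9.25711879e-01,  3.78228228e-01, -9.62077862e-04],
       [ 3.78229426e-01, -9.25709745e-01,  1.99222659e-03],
       [-1.37088520e-04, -2.20811398e-03, -9.99997553e-01]]), 'wrist_force': array([-0.99513237,  0.05920695, -0.45517115]), 'ft_torque': array([-0.00842617, -0.03163926,  0.01803906]), 'width': 85.51077157824146}
25.0
scene [[409.59105381   0.         255.59781207]
 [  0.         409.59105381 195.07542214]
 [  0.           0.           1.        ]] [[ 7.37822110e-01 -4.99227921e-01  4.54301681e-01 -1.34038025e+02]
 [-6.74860243e-01 -5.59044349e-01  4.81698109e-01 -7.80435848e+02]
 [ 1.34976414e-02 -6.61997658e-01 -7.49384357e-01  1.26076505e+03]
 [ 0.00000000e+00  0.00000000e+00  0.00000000e+00  1.00000000e+00]]
top [[356.93298118   0.         257.43913268]
 [  0.         356.93298118 190.7933189 ]
 [  0.           0.           1.        ]] [[ 1.28587863e-03 -9.98071679e-01  6.20586065e-02  4.55476178e+02]
 [-9.99999160e-01 -1.27336858e-03  2.41133847e-04 -4.52858975e+01]
 [-1.61645384e-04 -6.20588645e-02 -9.98072478e-01  1.20467758e+03]
 [ 0.00000000e+00  0.00000000e+00  0.00000000e+00  1.00000000e+00]]
```

View both.

View pics/scene0.png

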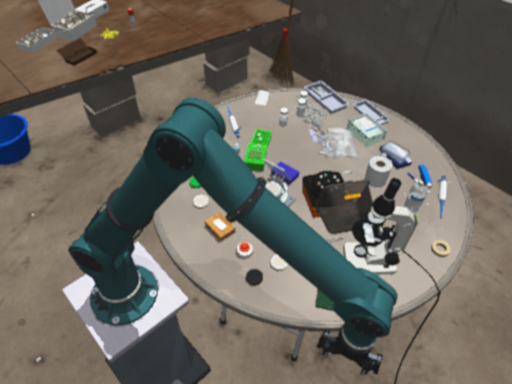

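View pics/top0.png

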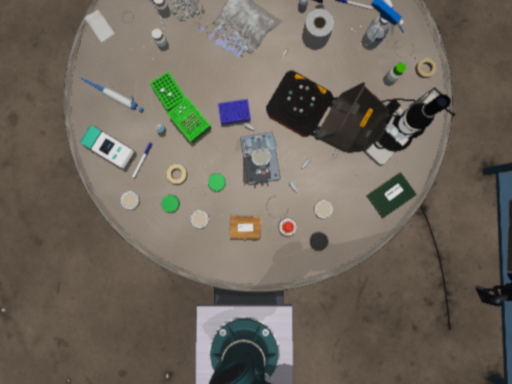

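Top view: three pale dishes at (130,200), (199,219), (323,209). The green look-alikes are at (217,182) and (170,203), the black one is at (319,241), and the dispenser is near (260,158). I'll confirm with an enlarged crop and measure.

```bash
cat > h.py <<'E'
import numpy as np,cv2
def ray(f,u,v):
    K=f["mtx"];P=f["pose"];d=P[:3,:3]@np.linalg.solve(K,[u,v,1.]);return P[:3,3],d
def onz(f,u,v,z):
    o,d=ray(f,u,v);return o+d*(z-o[2])/d[2]
def cloud(f,pose=None):
    P=f["pose"] if pose is None else pose
    z=f["range_z"];v,u=np.indices(z.shape);K=f["mtx"]
    c=np.stack([(u-K[0,2])/K[0,0]*z,(v-K[1,2])/K[1,1]*z,z],-1)
    return c@P[:3,:3].T+P[:3,3]
E
python3 - <<'E'
from h import *
f=np.load("top0.npz");im=f["image"][:,:,::-1]
a=cv2.resize(im[115:255,110:345],None,fx=3.4,fy=3.4,interpolation=cv2.INTER_CUBIC);cv2.imwrite("pics/c1.png",a[:600,:800])
hsv=cv2.cvtColor(im,cv2.COLOR_BGR2HSV)
for u,v in((130,200),(199,219),(323,209)):
    print(im[v-11:v+12:2,u].tolist())
    # pale mask
    p=im[v-14:v+15,u-14:u+15].astype(int)
    bg=np.median(p[[0,-1]].reshape(-1,3),0);m=(np.abs(p-bg).sum(2)>30).astype(np.uint8)
    c,_=cv2.findContours(m,cv2.RETR_EXTERNAL,cv2.CHAIN_APPROX_NONE);c=max(c,key=cv2.contourArea)
    (x,y),r=cv2.minEnclosingCircle(c);print(x+u-14,y+v-14,r,onz(f,x+u-14,y+v-14,10))
W=cloud(f)
print(W[125:195:3,235:285:4,2].astype(int))
for u,v in((245,228),(288,227),(217,182),(170,203)):print(u,v,onz(f,u,v,20),W[v,u])
E
```

```text
[[125, 137, 148], [172, 178, 184], [164, 179, 188], [155, 174, 186], [155, 175, 186], [156, 175, 187], [155, 174, 186], [154, 174, 186], [153, 173, 184], [164, 178, 186], [136, 141, 147], [115, 128, 140]]
130.0357141494751 200.39795875549316 10.59546184539795 [496.9956053  381.52286824  10.        ]
[[130, 143, 154], [171, 177, 182], [164, 180, 189], [156, 175, 188], [156, 175, 187], [155, 175, 188], [157, 176, 189], [157, 176, 188], [157, 176, 189], [169, 181, 189], [136, 143, 147], [117, 130, 142]]
199.5 219.0 10.594910621643066 [435.19914598 148.23681299  10.        ]
[[135, 147, 159], [171, 179, 187], [157, 173, 183], [153, 173, 184], [154, 175, 186], [153, 173, 185], [154, 174, 186], [153, 173, 185], [155, 174, 186], [165, 177, 185], [140, 147, 153], [125, 138, 150]]
322.7660551071167 209.3348627090454 10.408366203308105 [ 467.94077434 -263.44082581   10.        ]
[[ -2   4   1   8  -2   1   4   1  -1   0   1  -3  22]
 [  0   1   0  -6   8   0   3  -3  -4  -1  -5   1  -2]
 [ -2   0   2   1   0  -1   1   0   0   0   1   0  -4]
 [ -2  -4  -1  -3  -7   9   9  12  13 137  -1   0  -1
[... 768 characters left out ...]
 1]
 [ -4  -3   2   7  16   6  11  12  10  11  11  -1  -2]
 [  0   0  -1   1  10   9   7  -3  -2   0   0  -2  -1]
 [  0   0   0  -3   3   0  -1  -1  -4  -1  -2   0  -4]
 [  2   0  -4   0  -4   1   2   0  -5  -1  -2   2   0]
 [  0   1   2  -3   2  -4  -2   4  -1  -2  -1  -1  -2]
 [ -4  -4  -1   0  -1   0  -1  -5   4  -2   0  -2  -1]]
245 228 [405.91471397  -4.05844303  20.        ] [406.35804334  -4.42722434  30.59699053]
288 227 [ 409.38801074 -146.14423775   20.        ] [ 410.23768277 -144.28483401   41.84047372]
217 182 [558.30950897  89.72535295  20.        ] [558.87871557  90.47267188  13.44253183]
170 203 [488.18092906 245.11750904  20.        ] [488.44506931 247.46295504  10.43193972]
```

View pics/c1.png

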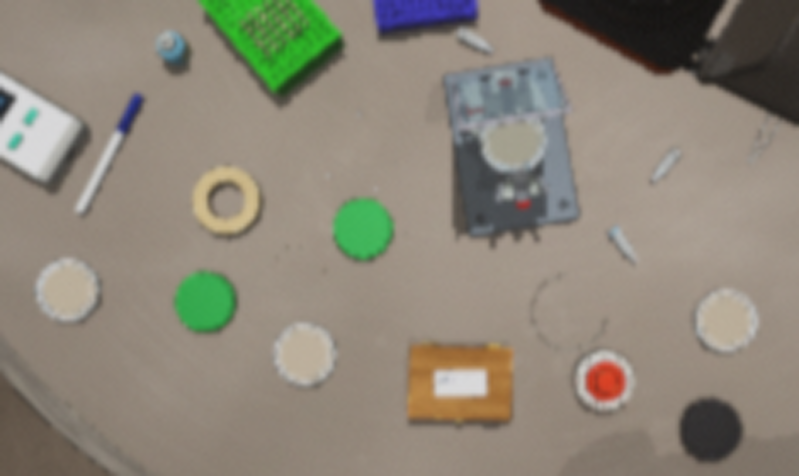

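The crop confirms the three pale, clear-lidded dishes at crop (68,290), (305,354), (727,321). The green discs (363,228), (205,301) and the black disc (711,429) are decoys. The dispenser is turned by a few degrees. Next I fit the guard and the base.

```bash
python3 - <<'E'
from h import *
from rig import manip
f=np.load("top0.npz");W=cloud(f)
sub=W[115:195,225:295].reshape(-1,3)
g=sub[(sub[:,2]>130)&(sub[:,2]<260)]
for _ in range(3):
    c=g.mean(0);n=np.linalg.svd(g-c)[2][2];n*=np.sign(n[2]);d=(g-c)@n;g=g[abs(d)<6]
print(len(g),c,n,"yaw",np.degrees(np.arctan2(n[1],n[0])),"tilt",np.degrees(np.arcsin(n[2])),d.std())
r=cv2.minAreaRect(g[:,:2].astype(np.float32));print("guard rect",r)
b=((W[...,2]>5)&(W[...,2]<400));m=np.zeros(b.shape,np.uint8);m[115:195,225:295]=b[115:195,225:295]
p=sub[(sub[:,2]>6)&(sub[:,2]<18)];r=cv2.minAreaRect(p[:,:2].astype(np.float32));print("base",r,len(p))
p=sub[(sub[:,2]>80)&(sub[:,2]<125)];print("dish-ish",p.mean(0),np.median(p,0),len(p))
w=manip.grab_frame("wrist");print(w["tool_from_camera"],w["mtx"])
E
```

```text
466 [654.76038405 -50.8997572  196.37225235] [0.85287951 0.14224046 0.50235862] yaw 9.468458010180496 tilt 30.156168244257948 0.8499465556975105
guard rect ((657.2621459960938, -50.605743408203125), (62.521812438964844, 91.31412506103516), 9.364033699035645)
base ((653.0933837890625, -50.588523864746094), (253.46469116210938, 231.71868896484375), 0.7361900210380554) 851
dish-ish [648.46577093 -76.27448551 100.77419489] [628.85197119 -65.34057992 101.68649952] 469
[[ 2.78532602e-04 -9.48936911e-01 -3.15465783e-01  8.22413261e+01]
 [ 9.99999710e-01  4.07256467e-05  7.60419875e-04  6.39451664e-01]
 [-7.08742939e-04 -3.15465904e-01  9.48936648e-01 -1.18069206e+02]
 [ 0.00000000e+00  0.00000000e+00  0.00000000e+00  1.00000000e+00]] [[289.82521179   0.         256.62256528]
 [  0.         289.82521179 191.61406708]
 [  0.           0.           1.        ]]
```

```bash
cat >> h.py <<'E'
def axes(yaw):
    y=np.radians(yaw);c,s=np.cos(y),np.sin(y);k=np.sqrt(3)/2
    return np.array([[k*c,-s,-.5*c],[k*s,c,-.5*s],[.5,0,k]])
E
python3 - <<'E'
from h import *
f=np.load("top0.npz");W=cloud(f);A=axes(9.4)
sub=W[115:195,225:295].reshape(-1,3)
g=sub[sub[:,2]>60]@A
c0=np.array([654.76,-50.9,196.37])@A
G=g[abs(g[:,0]-c0[0])<5];print("guard lat",np.percentile(G[:,1],[1,50,99]),"z",np.percentile(G[:,2],[1,99]),c0)
ox=c0[0]-66; oy=(np.percentile(G[:,1],1)+np.percentile(G[:,1],99))/2
q=(g[:,0]>ox-18)&(g[:,0]<ox+8)&(abs(g[:,1]-oy)<20)
print(q.sum(),np.median(g[q,2]),g[q,2].std()); oz=np.median(g[q,2])-85
print("guard top z",np.percentile(G[:,2],99)-oz)
O=A@[ox,oy,oz];print("origin",O)
# dish disc in top image: bright blob centre on plane z=85
im=f["image"];print(A@[ox,oy,oz+85])
P=f["pose"];K=f["mtx"]
for n,X in(("mouth",[0,0,85]),("gtop",[63,0,200]),("rodtop",[0,0,122])):
    w=A@(np.array([ox,oy,oz])+X);c=P[:3,:3].T@(w-P[:3,3]);print(n,w,(K@c/c[2])[:2])
E
```

```text
guard lat [-276.0102285  -160.39811768 -112.40389836] z [-288.89195376  -95.22450507] [ 650.41016649 -157.15583006 -148.76593999]
31 -212.91743501751102 2.569599177426453
guard top z 202.692929942982
origin [677.99561217 -84.60889221  34.20101629]
[636.0662953  -91.5502456  107.81317561]
mouth [636.0662953  -91.5502456  107.81317561] [272.50264043 154.61003979]
gtop [633.16537895 -92.03048919 238.90609705] [274.69372621 147.82910026]
rodtop [617.81471031 -94.57177591 139.85611555] [273.96333451 158.89349981]
```

```bash
python3 - <<'E'
from h import *
f=np.load("top0.npz");W=cloud(f);A=axes(9.4)
g=W[115:195,225:284].reshape(-1,3);g=g[g[:,2]>60]@A
ox=650.41-66; oy=-157.2
G=g[(abs(g[:,0]-650.4)<4)&(abs(g[:,1]-oy)<50)];print(np.percentile(G[:,1],[2,98]),np.percentile(G[:,2],[1,2,98,99]))
q=(g[:,0]>ox-22)&(g[:,0]<ox+8)&(abs(g[:,1]-oy)<20)
oz=np.median(g[q,2])-85;print(q.sum(),g[q,2].std(),oz,"guard z",np.percentile(G[:,2],[2,98])-oz)
P=f["pose"];K=f["mtx"]
for n,X in(("orig",[0,0,0]),("mouth",[0,0,85]),("gtop",[63,0,200]),("look TCP",[0,0,230])):
    w=A@(np.array([ox,oy,oz])+X);c=P[:3,:3].T@(w-P[:3,3]);print(n,w,(K@c/c[2])[:2])
E
```

```text
[-200.90827839 -113.36166886] [-213.48522465 -210.41622628  -95.51274706  -95.20651477]
117 1.9090812203724377 -298.8485330052704 guard z [ 88.43230673 203.33578595]
orig [672.41055335 -48.02274096  33.39457853] [258.40659743 147.38012   ]
mouth [630.48123648 -54.96409435 107.00673786] [260.69118967 156.42471754]
gtop [627.58032013 -55.44433794 238.09965929] [261.29464425 149.89078326]
look TCP [558.95475476 -66.80522662 232.5804214 ] [265.40986148 175.10572611]
```

```bash
cat >> h.py <<'E'
from scipy.spatial.transform import Rotation as R
def down(yaw):
    y=np.radians(yaw);return np.array([[np.cos(y),np.sin(y),0],[np.sin(y),-np.cos(y),0],[0,0,-1]])
def go(p,Rt):
    from rig import manip
    s=manip.state();M=s["tool_rot"]
    sh=M.T@(np.array(p)-s["eef_pos"])/300;tu=R.from_matrix(M.T@Rt).as_rotvec()/np.pi
    print("t",round(s["t"],2),"at",s["eef_pos"].round(1),"F",s["wrist_force"].round(1),"w",round(s["width"],1),"q",s["joint_pos"].round(0))
    print("shift",sh.round(4),"turn",tu.round(4))
E
python3 -c "
from h import *
go([468,-263,150],down(150))"
```

```text
t 0.15 at [ 273.9 -670.6  255.4] F [-0.7  0.1 -0.1] w 85.4 q [62. 34.  3. 92. -2. 54. -2.]
shift [ 1.1127 -1.0125  0.3529] turn [-3.000e-04 -6.000e-04 -7.099e-01]
```

Emit:
{"method": "servo_tool", "body": {"moves": [0,0.9,-0.82,0.2,0,0,-0.71,0,0.9,-0.82,0.2,0,0,-0.71,0,0.9,-0.82,0.2,0,0,-0.71,0,0.9,-0.82,0.2,0,0,-0.71,0,0.9,-0.82,0.2,0,0,-0.71,0,0.9,-0.82,0.2,0,0,-0.71,0,0.9,-0.82,0.2,0,0,-0.71,0,0.9,-0.82,0.2,0,0,-0.71,0,0.9,-0.82,0.2,0,0,-0.71,0,0.9,-0.82,0.2,0,0,-0.71]}}

```text
t: 1.15
eef_pos: [431.6, -339.8, 196.1]
tool_rot: [[-0.32, 0.947, -0.0], [0.947, 0.32, 0.001], [0.001, -0.0, -1.0]]
wrist_force: [-0.4, -1.3, -0.8]
width: 85.2
```

```bash
python3 -c "
from h import *
go([468,-263,150],down(150))"
```

```text
t 1.15 at [ 431.6 -339.8  196.1] F [-0.4 -1.3 -0.8] w 85.2 q [ 50.  27. -21. 117.  16.  38.  37.]
shift [0.2035 0.197  0.1537] turn [-0.000e+00 -2.000e-04 -2.295e-01]
```

Emit:
{"method": "servo_tool", "body": {"moves": [0,0.2,0.197,0.15,0,0,-0.23,0,0.2,0.197,0.15,0,0,-0.23,0,0.2,0.197,0.15,0,0,-0.23,0,0.2,0.197,0.15,0,0,-0.23,0,0.2,0.197,0.15,0,0,-0.23,0,0.2,0.197,0.15,0,0,-0.23,0,0.2,0.197,0.15,0,0,-0.23,0,0.2,0.197,0.15,0,0,-0.23,0,0.2,0.197,0.15,0,0,-0.23,0,0.2,0.197,0.15,0,0,-0.23]}}

```text
t: 2.15
eef_pos: [468.5, -265.9, 151.4]
tool_rot: [[-0.862, 0.507, 0.0], [0.507, 0.862, -0.0], [-0.0, -0.0, -1.0]]
wrist_force: [-0.2, 0.6, 0.0]
width: 85.5
```

```bash
cat >> h.py <<'E'
def wrist(name):
    from rig import manip
    s=manip.state();f=manip.grab_frame("wrist")
    T=np.eye(4);T[:3,:3]=s["tool_rot"];T[:3,3]=s["eef_pos"];f["pose"]=T@f["tool_from_camera"]
    np.savez(name+".npz",**f);cv2.imwrite(f"pics/{name}.png",f["image"][:,:,::-1]);return s,f
E
python3 - <<'E'
from h import *
go([468,-263,150],down(150))
s,f=wrist("w1");W=cloud(f);t=(W-s["eef_pos"])@s["tool_rot"]
z=f["range_z"];m=(z>0)&(t[...,2]<60)&(t[...,2]>-120)&(abs(t[...,1])>25)
p=t[m];print(len(p))
if len(p):
    for sg in(-1,1):
        q=p[p[:,1]*sg>0];print(np.percentile(q,[1,50,99],axis=0).round(1))
E
```

```text
t 2.15 at [ 468.5 -265.9  151.4] F [-0.2  0.6  0. ] w 85.5 q [ 47.  32. -30. 120.  28.  35.  57.]
shift [0.0065 0.0075 0.0046] turn [-0.0001  0.0001 -0.0026]
26752
[[-10.9 -72.2 -66.1]
 [ 10.3 -52.7 -44.1]
 [ 16.7 -25.7   6.3]]
[[-10.8  25.8 -66.3]
 [ 10.3  53.  -44.2]
 [ 16.7  72.7   6.5]]
```

View pics/w1.png

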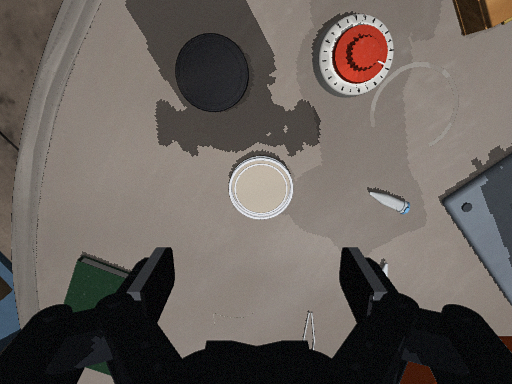

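The wrist view shows the dish at (261,187), clear of its neighbours, with the black decoy at (212,72) and the timer at (357,54). I'll compute its centre.

```bash
cat >> h.py <<'E'
def disc(f,u,v,h,z,n=3):
    """centre of circle near (u,v) half-window h, edge cast on plane z"""
    g=cv2.medianBlur(cv2.cvtColor(f["image"],cv2.COLOR_RGB2GRAY),3)[v-h:v+h,u-h:u+h]
    c=cv2.HoughCircles(g,cv2.HOUGH_GRADIENT,1.5,200,param1=120,param2=15,minRadius=int(h*.5),maxRadius=int(h*.95))
    x,y,r=c[0,0];x+=u-h;y+=v-h
    print("circle",x,y,r,"->",onz(f,x,y,z).round(1),"r mm",np.linalg.norm(onz(f,x+r,y,z)-onz(f,x,y,z)).round(1))
    return onz(f,x,y,z)
E
python3 - <<'E'
from h import *
f=np.load("w1.npz");p=disc(f,261,187,42,15)
# top reference
print("cloud dish",np.median(cloud(f)[177:197,251:271].reshape(-1,3),0))
go([p[0],p[1],22],down(150))
E
```

```text
circle 261.75 187.75 31.2 -> [ 472.1 -262.1   15. ] r mm 28.8
cloud dish [ 470.59640663 -262.50412855   14.38922838]
t 2.2 at [ 468.5 -265.9  151.4] F [-0.   0.1 -0.5] w 85.4 q [ 47.  32. -30. 120.  28.  35.  57.]
shift [-0.0038  0.0171  0.4313] turn [-0.0001  0.0001 -0.0026]
```

Emit:
{"method": "servo_tool", "body": {"moves": [0,-0.003,0.017,0.15,0,0,0,0,-0.003,0.017,0.25,0,0,0,0,-0.003,0.017,0.35,0,0,0,0,-0.003,0.017,0.4,0,0,0,0,-0.003,0.017,0.43,0,0,0,0,-0.003,0.017,0.43,0,0,0,0.5,-0.003,0.017,0.43,0,0,0,1,-0.003,0.017,0.43,0,0,0,1,-0.003,0.017,0.43,0,0,0,1,-0.003,0.017,0.43,0,0,0]}}

```text
t: 3.2
eef_pos: [472.6, -262.3, 23.8]
tool_rot: [[-0.862, 0.507, 0.002], [0.507, 0.862, -0.001], [-0.002, -0.0, -1.0]]
wrist_force: [-1.0, 0.2, 5.4]
width: 56.3
```

```bash
python3 - <<'E'
from h import *
go([471,-262.5,180],down(150))
s,f=wrist("w2")
A=axes(9.4);Rt=np.c_[-A[:,0],A[:,1],-A[:,2]]
O=A@[584.41,-157.2,-298.85]
go(O+A@[0,0,210],Rt)
E
```

```text
t 3.2 at [ 472.6 -262.3   23.8] F [-1.   0.2  5.4] w 56.3 q [ 37.  43. -18. 122.  39.  20.  46.]
shift [ 0.0029 -0.0033 -0.5205] turn [-0.      0.0007 -0.0025]
t 3.25 at [ 472.6 -262.3   23.8] F [-0.6  0.2  6.6] w 56.6 q [ 37.  43. -18. 122.  39.  20.  46.]
shift [ 0.0549  0.729  -0.6382] turn [-0.0582 -0.1591 -0.2161]
```

View pics/w2.png

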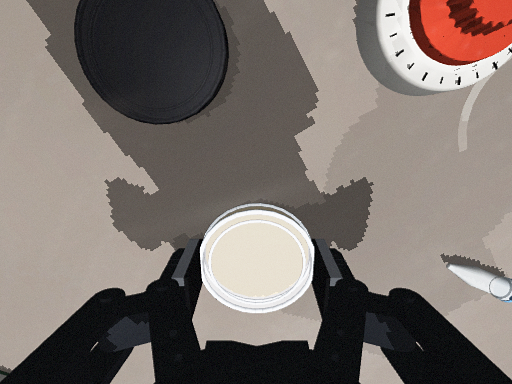

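The dish is held level at about (257,260) between the pads. I'll measure its offset in the tool frame.

```bash
python3 - <<'E'
from h import *
f=np.load("w2.npz");W=cloud(f);P=[472.6,-262.3,23.8];M=np.array([[-0.862,.507,.002],[.507,.862,-.001],[-.002,0,-1]])
m=np.zeros(W.shape[:2],np.uint8);reg=np.s_[195:325,190:325]
m[reg]=((W[...,2]>10)&(W[...,2]<20)&(f["image"].min(2)>60))[reg]
m=cv2.morphologyEx(m,cv2.MORPH_OPEN,np.ones((3,3)))
c,_=cv2.findContours(m,cv2.RETR_EXTERNAL,cv2.CHAIN_APPROX_NONE);c=max(c,key=cv2.contourArea)
pts=np.array([onz(f,*q[0],15) for q in c])
t=(pts-P)@M;print(t.min(0).round(1),t.max(0).round(1))
print(cv2.minEnclosingCircle(t[:,:2].astype(np.float32)),cv2.fitEllipse(t[:,:2].astype(np.float32)))
E
```

```text
[-30.3 -28.2   8.7] [30.8 29.1  8.9]
((0.16652143001556396, 0.32276037335395813), 30.791345596313477) ((-0.04540431499481201, 0.38404983282089233), (58.248146057128906, 61.10722732543945), 89.01258850097656)
```

```bash
cat >> h.py <<'E'
A=axes(9.4);Rt=np.c_[-A[:,0],A[:,1],-A[:,2]];O=A@[584.41,-157.2,-298.85]
def tcp(x,y,z): return O+A@np.array([x,y,z])
E
python3 - <<'E'
from h import *
go(tcp(0,0,230),Rt)
E
```

```text
t 3.25 at [ 472.6 -262.3   23.8] F [-0.6  0.2  6.6] w 56.6 q [ 37.  43. -18. 122.  39.  20.  46.]
shift [ 0.0804  0.7077 -0.696 ] turn [-0.0582 -0.1591 -0.2161]
```

Emit:
{"method": "servo_tool", "body": {"moves": [1,0,0,-0.1,0,0,0,1,0,0,-0.25,0,0,0,1,0,0,-0.4,0,0,0,1,0.02,0.1,-0.55,-0.01,-0.03,-0.04,1,0.03,0.22,-0.65,-0.02,-0.06,-0.08,1,0.05,0.35,-0.69,-0.03,-0.09,-0.12,1,0.06,0.48,-0.696,-0.04,-0.12,-0.16,1,0.07,0.6,-0.696,-0.05,-0.14,-0.19,1,0.08,0.7,-0.696,-0.058,-0.159,-0.216,1,0.08,0.708,-0.696,-0.058,-0.159,-0.216]}}

```text
t: 4.25
eef_pos: [556.3, -75.1, 232.4]
tool_rot: [[-0.864, -0.141, 0.484], [-0.124, 0.99, 0.067], [-0.488, -0.002, -0.873]]
wrist_force: [0.5, -0.4, -0.1]
width: 56.8
```

Emit:
{"method": "servo_tool", "body": {"moves": [1,0,0,0,0,0,0,1,0,0,0,0,0,0,1,0,0,0,0,0,0,1,0,0,0,0,0,0,1,0,0,0,0,0,0,1,0,0,0,0,0,0,1,0,0,0,0,0,0,1,0,0,0,0,0,0,1,0,0,0,0,0,0,1,0,0,0,0,0,0]}}

```text
t: 5.25
eef_pos: [556.7, -76.1, 231.5]
tool_rot: [[-0.865, -0.138, 0.482], [-0.121, 0.99, 0.067], [-0.487, -0.0, -0.873]]
wrist_force: [-0.4, 1.3, -0.3]
width: 56.3
```

```bash
python3 - <<'E'
from h import *
go(tcp(0,0,230),Rt)
s,f=wrist("w3")
P=f["pose"]
for X in([0,0,85],[30,0,85],[-30,0,85],[0,30,85],[0,-30,85],[30,17,122],[-30,17,122],[30,-17,122],[-30,-17,122],[61,46,200]):
    c=P[:3,:3].T@(tcp(*X)-P[:3,3]);print(X,(f["mtx"]@c/c[2])[:2].round(0))
E
```

```text
t 5.25 at [556.7 -76.1 231.5] F [-0.4  1.3 -0.3] w 56.3 q [ 33.  21. -33. 131.  69.   6.  36.]
shift [-0.0119  0.0296  0.0027] turn [-0.0041 -0.0048 -0.007 ]
[0, 0, 85] [268. 189.]
[30, 0, 85] [269. 218.]
[-30, 0, 85] [268. 158.]
[0, 30, 85] [300. 189.]
[0, -30, 85] [237. 190.]
[30, 17, 122] [289. 235.]
[-30, 17, 122] [290. 167.]
[30, -17, 122] [250. 235.]
[-30, -17, 122] [248. 168.]
[61, 46, 200] [346. 333.]
```

View pics/w3.png

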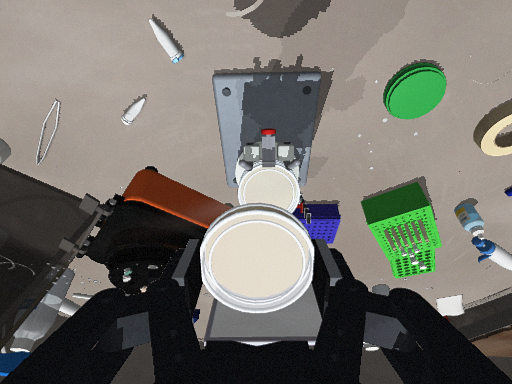

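The stored dish top shows at about (269,190) against a predicted (268,189), so the dispenser pose is good to about 1 mm. Joint 6 is close to its limit, so I'll correct the pose and watch it.

Emit:
{"method": "servo_tool", "body": {"moves": [1,-0.012,0.03,0.003,-0.004,-0.005,-0.007,1,-0.012,0.03,0.003,-0.004,-0.005,-0.007,1,-0.012,0.03,0.003,-0.004,-0.005,-0.007,1,-0.012,0.03,0.003,-0.004,-0.005,-0.007,1,-0.012,0.03,0.003,-0.004,-0.005,-0.007,1,-0.012,0.03,0.003,-0.004,-0.005,-0.007,1,-0.012,0.03,0.003,-0.004,-0.005,-0.007,1,-0.012,0.03,0.003,-0.004,-0.005,-0.007,1,-0.012,0.03,0.003,-0.004,-0.005,-0.007,1,-0.012,0.03,0.003,-0.004,-0.005,-0.007]}}

```text
t: 6.3
eef_pos: [559.0, -66.7, 232.5]
tool_rot: [[-0.854, -0.163, 0.494], [-0.141, 0.987, 0.081], [-0.501, -0.0, -0.866]]
wrist_force: [-0.2, 0.5, -0.5]
width: 56.4
```

```bash
python3 - <<'E'
from h import *
go(tcp(0,0,230),Rt)
go(tcp(0,0,150),Rt)
E
```

```text
t 6.3 at [559.  -66.7 232.5] F [-0.2  0.5 -0.5] w 56.4 q [ 33.  22. -33. 131.  79.   5.  26.]
shift [ 0.0001 -0.0002 -0.0003] turn [-0.0001  0.0003  0.    ]
t 6.3 at [559.  -66.7 232.5] F [-0.2  0.5 -0.5] w 56.4 q [ 33.  22. -33. 131.  79.   5.  26.]
shift [ 3.000e-04 -1.000e-04  2.664e-01] turn [-0.0001  0.0003  0.    ]
```

Emit:
{"method": "servo_tool", "body": {"moves": [1,0,0,0.03,0,0,0,1,0,0,0.07,0,0,0,1,0,0,0.11,0,0,0,1,0,0,0.15,0,0,0,1,0,0,0.19,0,0,0,1,0,0,0.23,0,0,0,1,0,0,0.266,0,0,0,1,0,0,0.266,0,0,0,1,0,0,0.266,0,0,0,1,0,0,0.266,0,0,0]}}

```text
t: 7.3
eef_pos: [598.3, -60.2, 163.8]
tool_rot: [[-0.854, -0.163, 0.494], [-0.142, 0.987, 0.081], [-0.501, -0.001, -0.865]]
wrist_force: [-0.8, -0.2, -0.8]
width: 56.6
```

```bash
python3 - <<'E'
from h import *
go(tcp(0,0,150),Rt)
s,f=wrist("w4")
P=f["pose"]
for X in([0,0,85],[-30,17,122],[-30,-17,122],[-30,17,101],[-30,-17,101]):
    c=P[:3,:3].T@(tcp(*X)-P[:3,3]);print(X,(f["mtx"]@c/c[2])[:2].round(0))
E
```

```text
t 7.3 at [598.3 -60.2 163.8] F [-0.8 -0.2 -0.8] w 56.6 q [ 38.  35. -45. 129. 112.  18.  -3.]
shift [ 0.0007 -0.0004  0.0016] turn [-0.0002  0.0003  0.0002]
[0, 0, 85] [257. 217.]
[-30, 17, 122] [289. 194.]
[-30, -17, 122] [225. 194.]
[-30, 17, 101] [286. 182.]
[-30, -17, 101] [229. 182.]
```

View pics/w4.png

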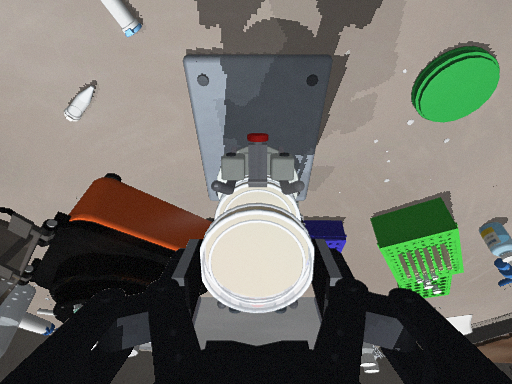

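The dish hangs over the mouth, with the front bolt knob at (258,137) and the rod tips near (222,187) and (299,187). I'll check the lateral centring with numbers before inserting.

```bash
python3 - <<'E'
from h import *
f=np.load("w4.npz");P=f["pose"];im=f["image"].astype(int);W=cloud(f);mg=(W-O)@A
r=(im[...,0]>130)&(im[...,1]<70)&(im[...,2]<80);r[:, :230]=0;r[:,290:]=0;r[160:]=0
v,u=np.nonzero(r);print("red",u.mean(),v.mean(),u.min(),u.max(),mg[r].mean(0))
for X in([-61,0,88],[-62,0,88]):
    c=P[:3,:3].T@(tcp(*X)-P[:3,3]);print(X,(f["mtx"]@c/c[2])[:2].round(1))
h=(mg[...,0]<-30)&(mg[...,0]>-52)&(mg[...,2]>75)&(mg[...,2]<103)&(abs(mg[...,1])<30)
print("housing",np.percentile(mg[h],[1,50,99],axis=0).round(1))
h=(mg[...,0]<-25)&(mg[...,0]>-52)&(mg[...,2]>108)&(mg[...,2]<126)&(abs(mg[...,1])<40)
for s in(-1,1):
    q=h&(mg[...,1]*s>0);print("rodtip",s,q.sum(),np.percentile(mg[q],[2,50,98],axis=0).round(1))
# plate width at front
h=(W[...,2]>8)&(W[...,2]<17)
B=((W-[0,0,0])@np.array([[np.cos(.164),-np.sin(.164),0],[np.sin(.164),np.cos(.164),0],[0,0,1]]))
for v in(65,80,100,120):
    q=np.nonzero(h[v,150:350])[0]+150;print(v,B[v,q.min(),1]+157.2,B[v,q.max(),1]+157.2)
E
```

```text
red 257.0 139.8 256 258 [-54.81497911  -0.19739494  96.9075633 ]
[-61, 0, 88] [257.3 127.4]
[-62, 0, 88] [257.3 125.7]
housing [[-51.6 -21.3  84.1]
 [-39.7  -0.2  96.8]
 [-30.2  21.2 100.6]]
rodtip -1 195 [[-36.8 -24.  108.6]
 [-33.1 -19.7 120.5]
 [-26.5 -15.8 124. ]]
rodtip 1 192 [[-36.9  15.9 108.7]
 [-33.1  19.5 120.6]
 [-26.7  24.  123.9]]
65 -54.64922618685051 55.82904236332084
80 -56.02542736171898 55.45065981136395
100 -55.75529387128128 54.94046032244452
120 -55.38272872855174 54.63532974511409
```

Emit:
{"method": "servo_tool", "body": {"moves": [1,0.001,-0.001,0.02,0,0,0,1,0.001,-0.001,0.04,0,0,0,1,0.001,-0.001,0.06,0,0,0,1,0.001,-0.001,0.08,0,0,0,1,0.001,-0.001,0.1,0,0,0,1,0.001,-0.001,0.115,0,0,0,1,0.001,-0.001,0.127,0,0,0,1,0.001,-0.001,0.127,0,0,0,1,0.001,-0.001,0.127,0,0,0,1,0.001,-0.001,0.127,0,0,0]}}

```text
t: 8.35
eef_pos: [618.2, -57.3, 130.9]
tool_rot: [[-0.853, -0.163, 0.496], [-0.142, 0.987, 0.082], [-0.502, -0.001, -0.865]]
wrist_force: [3.6, 0.5, 2.7]
width: 56.4
```

```bash
cat >> h.py <<'E'
def rep():
    from rig import manip
    s=manip.state();print("mag",((s["eef_pos"]-O)@A).round(1),"Fmag",(s["wrist_force"]@A).round(1),"T",s["ft_torque"].round(2))
E
python3 - <<'E'
from h import *
go(tcp(0,0,90),Rt);rep()
E
```

```text
t 8.35 at [618.2 -57.3 130.9] F [3.6 0.5 2.7] w 56.4 q [ 38.  41. -46. 128. 116.  22.  -6.]
shift [0.004  0.001  0.0732] turn [-0.0002  0.0009  0.0001]
mag [  1.1  -0.3 112. ] Fmag [ 4.5 -0.1  0.6] T [ 0.09 -0.35  0.04]
```

Small side load: the front rods push the dish 4.5 N backwards. I'll shift 2 mm to the back to relieve it.

Emit:
{"method": "servo_tool", "body": {"moves": [1,-0.004,0.001,0,0,0,0,1,-0.007,0.001,0,0,0,0,1,-0.007,0.001,0,0,0,0,1,-0.007,0.001,0,0,0,0,1,-0.007,0.001,0,0,0,0,1,-0.007,0.001,0,0,0,0,1,-0.007,0.001,0,0,0,0,1,-0.007,0.001,0,0,0,0,1,-0.007,0.001,0,0,0,0,1,-0.007,0.001,0,0,0,0]}}

```text
t: 9.35
eef_pos: [618.6, -57.1, 131.2]
tool_rot: [[-0.854, -0.163, 0.494], [-0.141, 0.987, 0.081], [-0.5, -0.001, -0.866]]
wrist_force: [0.3, -1.8, 2.1]
width: 56.0
```

```bash
python3 - <<'E'
from h import *
go(tcp(0,0,90),Rt);rep()
E
```

```text
t 9.35 at [618.6 -57.1 131.2] F [ 0.3 -1.8  2.1] w 56.0 q [ 37.  40. -46. 128. 116.  22.  -6.]
shift [0.0055 0.0006 0.0734] turn [-0.0002  0.0001 -0.    ]
mag [  1.6  -0.2 112. ] Fmag [ 1.  -1.8  1.8] T [-0.21  0.31 -0.12]
```

Emit:
{"method": "servo_tool", "body": {"moves": [1,0,0,0.01,0,0,0,1,0,0,0.02,0,0,0,1,0,0,0.03,0,0,0,1,0,0,0.04,0,0,0,1,0,0,0.05,0,0,0,1,0,0,0.06,0,0,0,1,0,0,0.07,0,0,0,1,0,0,0.078,0,0,0,1,0,0,0.082,0,0,0,1,0,0,0.082,0,0,0]}}

```text
t: 10.35
eef_pos: [630.2, -54.9, 110.0]
tool_rot: [[-0.854, -0.163, 0.493], [-0.142, 0.987, 0.081], [-0.5, -0.001, -0.866]]
wrist_force: [-3.2, -2.1, 7.9]
width: 56.5
```

```bash
python3 - <<'E'
from h import *
go(tcp(1.6,0,90),Rt);rep()
s,f=wrist("w5")
from rig import manip
for n in("scene","top"):
    g=manip.grab_frame(n);cv2.imwrite(f"pics/{n}5.png",g["image"][:,:,::-1])
cv2.imwrite("pics/w5c.png",cv2.resize(f["image"][100:340,140:400,::-1],None,fx=2.3,fy=2.3))
E
```

```text
t 10.35 at [630.2 -54.9 110. ] F [-3.2 -2.1  7.9] w 56.5 q [ 37.  44. -46. 127. 118.  24.  -7.]
shift [-0.0012 -0.0004 -0.0077] turn [-0.0002  0.      0.0001]
mag [ 1.2  0.1 87.7] Fmag [ 0.9 -1.6  8.6] T [-0.32  0.39 -0.19]
```

View pics/w5c.png

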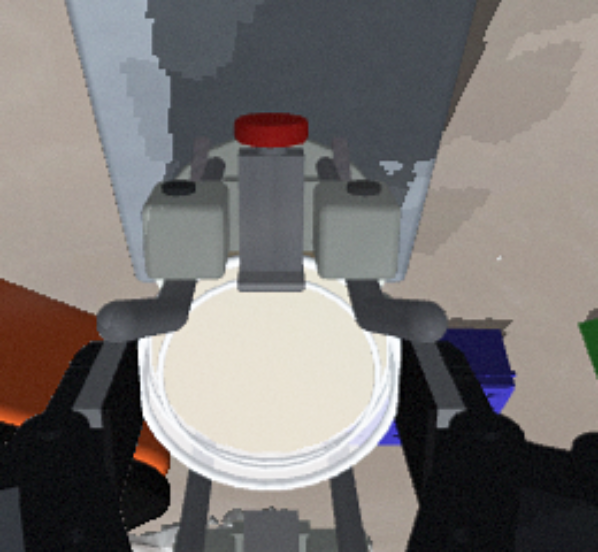

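The front bolt lies over the dish rim at (270,285) in the crop, and the force is down to spring level (8.6 N), so it has latched. Now I release and retreat along the axis.

Emit:
{"method": "servo_tool", "body": {"moves": [0.5,0,0,0,0,0,0,0,0,0,0,0,0,0,0,0,0,0,0,0,0,0,0,0,0,0,0,0,0,0,0,-0.02,0,0,0,0,0,0,-0.08,0,0,0,0,0,0,-0.15,0,0,0,0,0,0,-0.25,0,0,0,0,0,0,-0.35,0,0,0,0,0,0,-0.45,0,0,0]}}

```text
t: 11.5
eef_pos: [565.8, -65.3, 220.7]
tool_rot: [[-0.856, -0.165, 0.49], [-0.144, 0.986, 0.081], [-0.496, -0.001, -0.868]]
wrist_force: [-0.7, -1.0, -0.9]
width: 85.5
```

```bash
python3 - <<'E'
from h import *
rep()
s,f=wrist("w6");W=cloud(f);mg=(W-O)@A
q=(abs(mg[...,0])<18)&(abs(mg[...,1])<18)&(mg[...,2]>40)&(mg[...,2]<130);print("dish top",q.sum(),np.percentile(mg[q],[5,50,95],axis=0)[:,2])
im=f["image"].astype(int)
r=(im[...,0]>130)&(im[...,1]<70)&(im[...,2]<80)&(abs(mg[...,0])<70)&(abs(mg[...,1])<60)&(mg[...,2]<120)&(mg[...,2]>0)
n,l,st,c=cv2.connectedComponentsWithStats(r.astype(np.uint8))
for i in range(1,n):
    if st[i,4]>2:print(c[i],st[i,4],np.median(mg[l==i],0).round(1))
go([500,130,200],down(170))
cv2.imwrite("pics/w6c.png",cv2.resize(f["image"][60:300,140:400,::-1],None,fx=2.3,fy=2.3))
E
```

```text
mag [1.000e-01 4.000e-01 2.163e+02] Fmag [-1.2 -0.9 -0.4] T [-0.08  0.68  0.01]
dish top 1522 [84.3237658  85.42933608 86.49929022]
[257.         127.46551724] 58 [-55.5   0.   95.3]
[289.6  203.55] 20 [30.8 35.9 40.1]
[258.08333333 257.33333333] 12 [63.7  1.3 96.2]
t 11.55 at [565.5 -65.6 223.4] F [-1.4 -0.2  1.3] w 85.3 q [ 33.  23. -35. 131.  89.   6.  16.]
shift [0.1321 0.679  0.0111] turn [0.0269 0.1648 0.1056]
```

View pics/w6c.png

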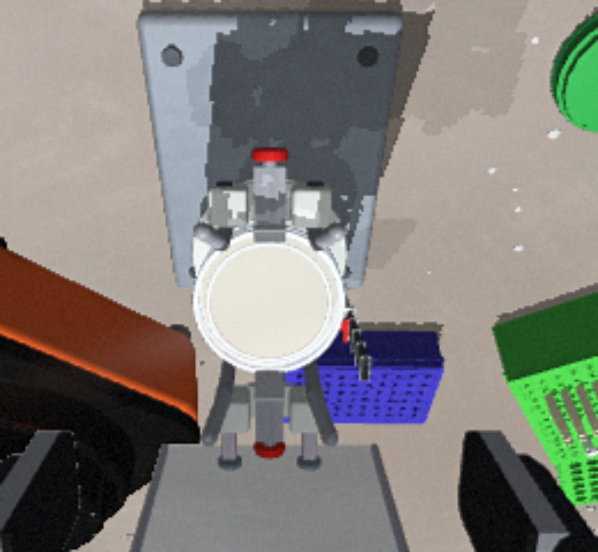

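The first dish is latched: its top is at z≈85, both bolts lie over the rim, and the pointer is at crop (346,330), z≈40. Now to dish B.

```bash
python3 - <<'E'
from h import *
go([437,148,150],down(170))
E
```

```text
t 11.55 at [565.5 -65.6 223.4] F [-1.4 -0.2  1.3] w 85.3 q [ 33.  23. -35. 131.  89.   6.  16.]
shift [0.3861 0.7732 0.0568] turn [0.0269 0.1648 0.1056]
```

Emit:
{"method": "servo_tool", "body": {"moves": [0,0,0,-0.1,0,0,0,0,0.04,0.08,-0.15,0,0.02,0.01,0,0.09,0.18,-0.15,0,0.05,0.03,0,0.15,0.3,-0.12,0.01,0.08,0.05,0,0.2,0.42,-0.08,0.02,0.11,0.07,0,0.26,0.54,-0.04,0.02,0.14,0.09,0,0.32,0.66,0.02,0.027,0.165,0.106,0,0.386,0.773,0.057,0.027,0.165,0.106,0,0.386,0.773,0.057,0.027,0.165,0.106,0,0.386,0.773,0.057,0.027,0.165,0.106]}}

```text
t: 12.55
eef_pos: [436.9, 148.8, 146.2]
tool_rot: [[-0.985, 0.17, -0.006], [0.17, 0.985, 0.001], [0.007, 0.0, -1.0]]
wrist_force: [-0.3, -0.2, 0.2]
width: 85.2
```

```bash
python3 - <<'E'
from h import *
go([437,148,150],down(170))
E
```

```text
t 12.55 at [436.9 148.8 146.2] F [-0.3 -0.2  0.2] w 85.2 q [ 11.  33. -47. 129.  43.  36.  12.]
shift [-0.0006 -0.0027 -0.0125] turn [ 0.     -0.0021  0.001 ]
```

```bash
python3 - <<'E'
from h import *
s,f=wrist("w7");P=f["pose"];c=P[:3,:3].T@(np.array([437,148,15])-P[:3,3]);u,v=(f["mtx"]@c/c[2])[:2];print(u,v)
p=disc(f,int(u),int(v),44,15)
W=cloud(f);k=(abs(W[...,0]-437)<45)&(abs(W[...,1]-148)<45)&(W[...,2]>9)&(W[...,2]<22)
k=cv2.morphologyEx(k.astype(np.uint8),cv2.MORPH_OPEN,np.ones((3,3)))
q=W[k>0];print(cv2.minEnclosingCircle(q[:,:2].astype(np.float32)),q.mean(0))
print(f["image"][int(v),int(u)])
go([p[0],p[1],22.5],down(170))
E
```

```text
255.77674372324833 189.34498255047274
circle 259.75 190.75 31.75 -> [438.9 151.3  15. ] r mm 28.8
((439.20416259765625, 149.99908447265625), 29.9370174407959) [438.16218516 150.16840508  14.47907309]
[195 183 168]
t 12.6 at [437.7 147.7 146.6] F [-0.2  0.1  0.5] w 85.0 q [ 11.  33. -47. 129.  43.  36.  12.]
shift [-0.0043  0.0127  0.4136] turn [-0.     -0.0018  0.0001]
```

Emit:
{"method": "servo_tool", "body": {"moves": [0,-0.004,0.01,0.15,0,-0.002,0,0,-0.004,0.01,0.25,0,-0.002,0,0,-0.004,0.01,0.34,0,-0.002,0,0,-0.004,0.01,0.39,0,-0.002,0,0,-0.004,0.01,0.413,0,-0.002,0,0,-0.004,0.01,0.413,0,-0.002,0,0.5,-0.004,0.01,0.413,0,-0.002,0,1,-0.004,0.01,0.413,0,-0.002,0,1,-0.004,0.01,0.413,0,-0.002,0,1,-0.004,0.01,0.413,0,-0.002,0]}}

```text
t: 13.6
eef_pos: [439.6, 150.9, 24.2]
tool_rot: [[-0.985, 0.175, 0.004], [0.175, 0.985, 0.001], [-0.003, 0.002, -1.0]]
wrist_force: [0.3, -1.7, 9.1]
width: 56.5
```

```bash
python3 - <<'E'
from h import *
s,f=wrist("w8");W=cloud(f)
m=np.zeros(W.shape[:2],np.uint8);reg=np.s_[195:325,190:325]
m[reg]=((W[...,2]>10)&(W[...,2]<20)&(f["image"].min(2)>60))[reg]
m=cv2.morphologyEx(m,cv2.MORPH_OPEN,np.ones((3,3)))
c,_=cv2.findContours(m,cv2.RETR_EXTERNAL,cv2.CHAIN_APPROX_NONE);c=max(c,key=cv2.contourArea)
t=(np.array([onz(f,*q[0],15) for q in c])-s["eef_pos"])@s["tool_rot"]
print(s["eef_pos"],t.min(0).round(1),t.max(0).round(1),cv2.fitEllipse(t[:,:2].astype(np.float32)))
go(tcp(1.6,0,230),Rt)
E
```

```text
[439.60326741 150.8501276   24.21216636] [-29.4 -28.6   9.1] [31.6 28.7  9.3] ((1.0180950164794922, -0.1527935266494751), (58.171539306640625, 60.94947052001953), 88.77256774902344)
t 13.65 at [439.6 150.8  24.2] F [-1.3 -0.9  7.6] w 56.7 q [ -4.  43. -28. 132.  66.  21. -10.]
shift [-0.5252 -0.6422 -0.6966] turn [-0.028  -0.1639 -0.1057]
```

Emit:
{"method": "servo_tool", "body": {"moves": [1,0,0,-0.1,0,0,0,1,0,0,-0.25,0,0,0,1,0,0,-0.4,0,0,0,1,-0.05,-0.06,-0.53,0,-0.02,-0.01,1,-0.12,-0.15,-0.65,-0.01,-0.05,-0.03,1,-0.2,-0.25,-0.7,-0.01,-0.08,-0.05,1,-0.28,-0.35,-0.7,-0.02,-0.11,-0.07,1,-0.36,-0.45,-0.7,-0.02,-0.135,-0.09,1,-0.44,-0.55,-0.7,-0.028,-0.15,-0.1,1,-0.525,-0.642,-0.697,-0.028,-0.164,-0.106]}}

```text
t: 14.65
eef_pos: [559.5, -69.0, 232.5]
tool_rot: [[-0.855, -0.164, 0.493], [-0.143, 0.987, 0.08], [-0.499, -0.002, -0.866]]
wrist_force: [0.6, 0.2, 0.5]
width: 56.3
```

```bash
python3 - <<'E'
from h import *
rep();go(tcp(2.4,0,200),Rt)
E
```

```text
mag [ 1.000e-01 -2.300e+00  2.298e+02] Fmag [0.8 0.1 0.1] T [-0.06  0.43 -0.02]
t 14.65 at [559.5 -69.  232.5] F [0.6 0.2 0.5] w 56.3 q [ 35.  22. -35. 131.  78.   6.  27.]
shift [-0.0077  0.0078  0.0994] turn [-0.0005 -0.0003  0.0004]
```

Continue to z=150 (0.266), aligned.

Emit:
{"method": "servo_tool", "body": {"moves": [1,-0.004,0.004,0,0,0,0,1,-0.008,0.008,0.03,0,0,0,1,-0.008,0.008,0.07,0,0,0,1,-0.008,0.008,0.11,0,0,0,1,-0.008,0.008,0.15,0,0,0,1,-0.008,0.008,0.19,0,0,0,1,-0.008,0.008,0.23,0,0,0,1,-0.008,0.008,0.266,0,0,0,1,-0.008,0.008,0.266,0,0,0,1,-0.008,0.008,0.266,0,0,0]}}

```text
t: 15.65
eef_pos: [600.8, -56.7, 163.9]
tool_rot: [[-0.855, -0.165, 0.491], [-0.143, 0.986, 0.083], [-0.498, 0.0, -0.867]]
wrist_force: [-0.7, 1.0, -0.9]
width: 56.2
```

```bash
python3 - <<'E'
from h import *
rep();go(tcp(2.4,0,113),Rt)
E
```

```text
mag [  2.9   3.1 149. ] Fmag [-0.9  1.1 -0.5] T [-0.14  0.57  0.05]
t 15.65 at [600.8 -56.7 163.9] F [-0.7  1.  -0.9] w 56.2 q [ 37.  35. -44. 129. 111.  17.  -3.]
shift [ 0.0012 -0.0106  0.1201] turn [ 0.0004 -0.0008  0.0005]
```

Emit:
{"method": "servo_tool", "body": {"moves": [1,0.001,-0.011,0,0,0,0,1,0.001,-0.011,0,0,0,0,1,0.001,-0.011,0.02,0,0,0,1,0.001,-0.011,0.04,0,0,0,1,0.001,-0.011,0.06,0,0,0,1,0.001,-0.011,0.08,0,0,0,1,0.001,-0.011,0.1,0,0,0,1,0.001,-0.011,0.12,0,0,0,1,0.001,-0.011,0.12,0,0,0,1,0.001,-0.011,0.12,0,0,0]}}

```text
t: 16.65
eef_pos: [619.5, -57.1, 132.4]
tool_rot: [[-0.855, -0.165, 0.492], [-0.143, 0.986, 0.083], [-0.498, 0.0, -0.867]]
wrist_force: [0.7, 0.8, 1.3]
width: 56.4
```

```bash
python3 - <<'E'
from h import *
rep();go(tcp(2.4,0,88),Rt)
E
```

```text
mag [  3.1  -0.3 112.6] Fmag [1.4 0.6 0.8] T [-0.01  0.22  0.  ]
t 16.65 at [619.5 -57.1 132.4] F [0.7 0.8 1.3] w 56.4 q [ 37.  40. -45. 127. 115.  21.  -5.]
shift [0.0021 0.0009 0.0819] turn [ 0.0004 -0.0006  0.0005]
```

The end stop is 6 mm past this time, so press about 4 mm past, to TCP z≈91.

Emit:
{"method": "servo_tool", "body": {"moves": [1,0,0,0.01,0,0,0,1,0,0,0.02,0,0,0,1,0,0,0.03,0,0,0,1,0,0,0.04,0,0,0,1,0,0,0.05,0,0,0,1,0,0,0.06,0,0,0,1,0,0,0.067,0,0,0,1,0,0,0.073,0,0,0,1,0,0,0.073,0,0,0,1,0,0,0.073,0,0,0]}}

```text
t: 17.65
eef_pos: [630.4, -55.2, 114.6]
tool_rot: [[-0.854, -0.165, 0.493], [-0.144, 0.986, 0.082], [-0.5, -0.001, -0.866]]
wrist_force: [-1.7, -0.8, 8.0]
width: 56.5
```

```bash
python3 - <<'E'
from h import *
rep();go(tcp(2.4,0,90),Rt)
s,f=wrist("w9")
cv2.imwrite("pics/w9c.png",cv2.resize(f["image"][100:340,140:400,::-1],None,fx=2.3,fy=2.3))
E
```

```text
mag [ 3.7 -0.3 91.7] Fmag [ 2.4 -0.5  7.8] T [-0.    0.14 -0.07]
t 17.65 at [630.4 -55.2 114.6] F [-1.7 -0.8  8. ] w 56.5 q [ 37.  43. -46. 126. 117.  23.  -6.]
shift [0.0043 0.0009 0.0056] turn [ 0.0001 -0.0001  0.0007]
```

View pics/w9c.png

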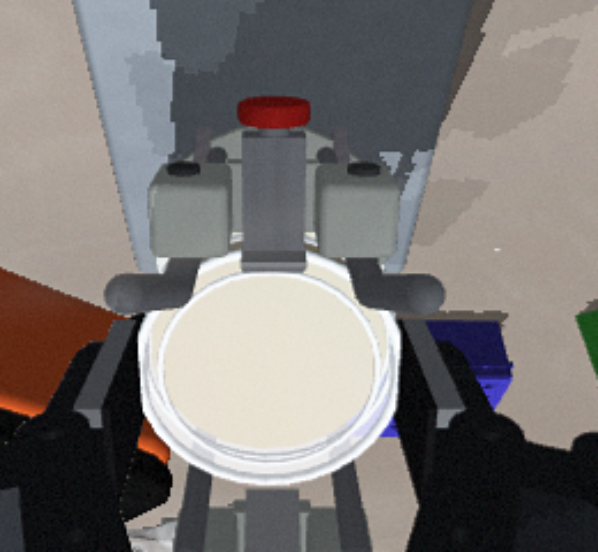

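Front bolt sits over the rim. For margin on the back catch I press 1.5 mm further and relieve the slight side load.

Emit:
{"method": "servo_tool", "body": {"moves": [1,0.003,0.001,0.002,0,0,0,1,0.004,0.001,0.004,0,0,0,1,0.004,0.001,0.006,0,0,0,1,0.004,0.001,0.006,0,0,0,1,0.004,0.001,0.006,0,0,0,1,0.004,0.001,0.006,0,0,0,1,0.004,0.001,0.006,0,0,0,1,0.004,0.001,0.006,0,0,0,1,0.004,0.001,0.006,0,0,0,1,0.004,0.001,0.006,0,0,0]}}

```text
t: 18.7
eef_pos: [631.1, -55.1, 113.1]
tool_rot: [[-0.853, -0.165, 0.494], [-0.144, 0.986, 0.081], [-0.501, -0.002, -0.865]]
wrist_force: [-1.5, -1.0, 9.3]
width: 56.2
```

```bash
python3 - <<'E'
from h import *
rep()
E
```

```text
mag [ 3.5 -0.2 90. ] Fmag [ 3.2 -0.8  8.9] T [ 0.01 -0.17 -0.1 ]
```

Emit:
{"method": "servo_tool", "body": {"moves": [0.5,0,0,0,0,0,0,0,0,0,0,0,0,0,0,0,0,0,0,0,0,0,0,0,0,0,0,0,0,0,0,-0.02,0,0,0,0,0,0,-0.08,0,0,0,0,0,0,-0.15,0,0,0,0,0,0,-0.25,0,0,0,0,0,0,-0.35,0,0,0,0,0,0,-0.45,0,0,0]}}

```text
t: 19.7
eef_pos: [566.7, -65.7, 217.7]
tool_rot: [[-0.859, -0.166, 0.485], [-0.146, 0.986, 0.08], [-0.491, -0.002, -0.871]]
wrist_force: [-0.4, 0.2, -0.6]
width: 85.4
```

```bash
python3 - <<'E'
from h import *
rep()
s,f=wrist("w10");W=cloud(f);mg=(W-O)@A
q=(abs(mg[...,0])<18)&(abs(mg[...,1])<18)&(mg[...,2]>40)&(mg[...,2]<130);print("dish top",q.sum(),np.percentile(mg[q],[5,50,95],axis=0)[:,2])
im=f["image"].astype(int)
r=(im[...,0]>130)&(im[...,1]<70)&(im[...,2]<80)&(abs(mg[...,0])<70)&(abs(mg[...,1])<60)&(mg[...,2]<120)&(mg[...,2]>0)
n,l,st,c=cv2.connectedComponentsWithStats(r.astype(np.uint8))
for i in range(1,n):
    if st[i,4]>2:print(c[i],st[i,4],np.median(mg[l==i],0).round(1))
a=cv2.resize(f["image"][110:270,190:360,::-1],None,fx=3.5,fy=3.5,interpolation=cv2.INTER_CUBIC)
cv2.imwrite("pics/w10c.png",a)
go([420,-50,300],down(180))
E
```

```text
mag [-7.000e-01 -2.000e-01  2.132e+02] Fmag [-0.7  0.3 -0.4] T [-0.11  0.55 -0.07]
dish top 1544 [84.3186046  85.40148478 86.5099244 ]
[257.7        129.63333333] 60 [-55.4   0.1  95.3]
[289.  203.5] 4 [33.6 35.9 24.7]
[258.   260.75] 12 [63.9  0.4 96.2]
t 19.75 at [566.4 -65.8 219.3] F [-1.3  0.1  1.3] w 85.8 q [ 33.  24. -35. 131.  89.   7.  17.]
shift [ 0.2785  0.1317 -0.4671] turn [0.0124 0.1636 0.052 ]
```

View pics/w10c.png

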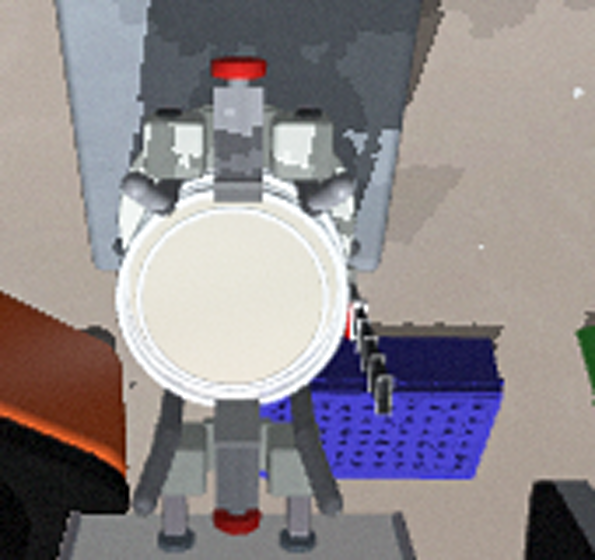

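The second dish is latched too: top level at z=85.4, both knobs in their earlier positions, and the pointer sank from z=40.1 to 24.7, which is one dish. I'll retreat clear and check the table.

Emit:
{"method": "servo_tool", "body": {"moves": [0,0,0,-0.1,0,0,0,0,0,0,-0.2,0,0,0,0,0.05,0,-0.3,0,0.03,0,0,0.1,0,-0.38,0,0.06,0,0,0.15,0.05,-0.45,0,0.09,0.02,0,0.2,0.1,-0.46,0,0.12,0.04,0,0.27,0.13,-0.46,0,0.15,0.05,0,0.27,0.13,-0.46,0,0.16,0.05,0,0.27,0.13,-0.46,0,0.16,0.05,0,0.27,0.13,-0.46,0,0.16,0.05]}}

```text
t: 20.75
eef_pos: [424.9, -50.3, 296.1]
tool_rot: [[-1.0, -0.017, 0.005], [-0.016, 0.999, 0.038], [-0.006, 0.038, -0.999]]
wrist_force: [-0.5, -0.7, -0.1]
width: 85.5
```

```bash
python3 - <<'E'
from h import *
from rig import manip
print(manip.state()["t"],manip.state()["eef_pos"])
f=manip.grab_frame("top");g=np.load("top0.npz")
a=f["image"][:,:,::-1];cv2.imwrite("pics/top11.png",a)
d=np.abs(f["image"].astype(int)-g["image"]).sum(2)>120
n,l,st,c=cv2.connectedComponentsWithStats(cv2.morphologyEx(d.astype(np.uint8),cv2.MORPH_OPEN,np.ones((2,2))))
for i in range(1,n):
    if st[i,4]>15:print(st[i],c[i].round())
s=manip.grab_frame("scene")["image"][:,:,::-1]
b=cv2.resize(s[150:250,200:340],None,fx=4,fy=4,interpolation=cv2.INTER_CUBIC)
cv2.imwrite("pics/fin.png",np.vstack([cv2.resize(a[100:260,80:400],(560,280)),b[:300]]))
E
```

```text
20.75 [424.91031396 -50.26538646 296.09691602]
[ 231  204   92   88 4841] [272. 254.]
[509 274   3   7  17] [510. 276.]
[505 284   7  18 116] [508. 293.]
[477 287  25  20 316] [490. 296.]
[ 254  306   72   78 2112] [288. 339.]
```

View pics/fin.png

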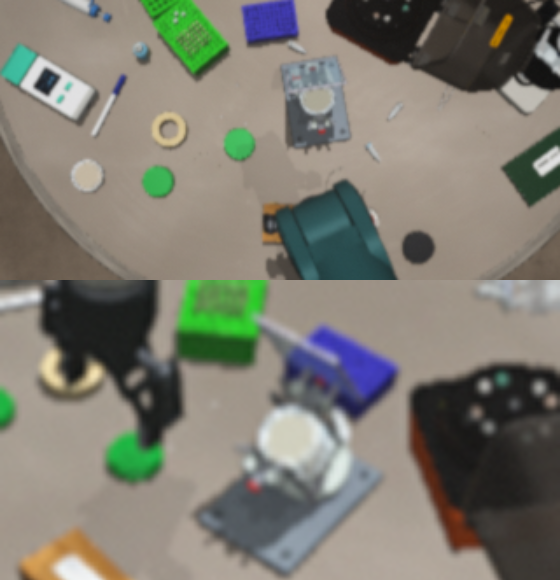

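The final views show the leftover dish at (87,176) unmoved, the bystanders in place and the pile in the magazine. I'm handing in.

```bash
python3 -c "
from rig import manip
print(manip.finish_job())"
```

```text
the job is handed in; nothing more can be done
None
```

I put two loose dishes into the dispenser, one at a time with the lid up, and handed the job in at about 21 s of the 58 s allowed. The third dish was left where it lay.

**Latching:** after each release the top of the pile stayed at z ≈ 85.4 mm, level with the catches. Both red knobs were in the same place after each dish.

**Pointer:** it sank from z = 40.1 to 24.7 mm with the second dish, which is one dish height. I judged the magazine full from that, the dish count and both latches. I did not see the broad white mark itself beside the pointer.

**Forces:** readings stayed under 10 N. There was a side load of about 4.5 N on the first insertion, which I relieved with a 2 mm shift. A side load of about 3 N remained when I pressed the second dish.

**Rest of the table:** the last top picture showed no changes outside the areas the arm moved through or covered. The arm partly hid the slide box and timer in that view. I saw no sign of contact with the guard.

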